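Find the hidden catch of the cash drawer and pop it open

ROBOT

A 6-joint arm with a two-finger parallel gripper is mounted at the origin on the work surface. World frame = base frame: x ahead of the robot, y to its left, z up, the work surface at z = 0. Lengths are in m, angles in rad, forces in N, time in s.
With the tool pointing down it reaches from about 0.35 to 0.775 m from the base axis. Payload 7.3 kg.
Tool frame: the origin (TCP) lies on the centre line of the jaws, within the pads' length; the fingertips stand 17 mm ahead of it and the grasp point (between the pads) lies 2 mm behind it (robot.tip_extent is the distance from the TCP to the fingertips, in m); z points along the fingers, y is the line along which they close (so a half turn about z gives the same grasp; the last joint's range is limited). The gripper opens to 92 mm and grips with 3 to 60 N. Pads are 19 mm wide; open, the fingers measure 130 mm over their backs; the gripper's body (75 mm by 190 mm) begins 47 mm behind the grasp point.
Start: joints at [-1.443, 0.342, 1.524, -0, 1.275, -0.146], TCP at [0.142, -0.505, 0.244] pointing down, gripper open.
Joint ranges: [-2.53, 2.53], [-0.77, 2.02], [0.04, 2.7], [-1, 4.14], [0.28, 2.66], [-3.11, 3.11]. Speed limits (rad/s): [2.57, 2.57, 3.14, 3.14, 3.14, 3.14].

INTERFACE

Orientations are given as [roll, pitch, yaw] about the fixed x, y, z axes, in that order (R = Rz(yaw) Ry(pitch) Rx(roll)).
In Python, from cell import robot gives the robot as it stands.
- The arm moves only by the tool step_arm, never from a script. Its argument "motion" is a list of rows, each a list of 2 entries, a list of its own where there are three numbers: the shift along the tool's x, y, z in units of 60 mm (1.0 is 60 mm), then the turn about the tool's z in rad. In form: [[[x, y, z], spin], ...]. A call has 1 to 10 rows; each row is the pose to reach, as a shift and turn from the pose commanded when the call began, along the tool's axes at that moment; what a row does not reach only later rows make up. A row lasts 1/8 s, in which the tool goes at most 62.5 mm and 10.7 degrees, less where a joint would pass 70% of its speed; a pose out of reach is approached as far as the arm can. A call with a gripper value outside its range is refused whole. "hand" is the closure in counts, from 0 (fully open) to 255 (shut), set as the call begins (left out, the last holds). The fingers move at their own pace and stop on an object; "squeeze" is the grip in N (left out, the last holds). Time passes only in rows, so rows that repeat a pose let the fingers close. It gives the time, the measured TCP pose, the force, the opening and the grip force at its end, in the units of the state.
- robot.observe(): the state, without advancing time (a new reading comes with each control period).
- robot.read_camera(name): name is "scene" or "top" or "wrist"; returns a dict with "pixels" (400x640x3 uint8, red, green, blue), "intrinsics" (3x3 intrinsics, pixels), "xyz" and "rotation" of the camera in the world; the wrist camera has in their place "T_tool_cam" (4x4, takes a point from camera to tool coordinates, whose origin is the TCP and whose axes are the flange's). Camera axes: x right, y up, looking along -z (the intrinsics and any distortion apply to the point x, -y, -z); pixel columns grow to the right and rows downward; lengths in m; the calibration is good to about 2 mm. A picture is of the moment at which its call begins: read the wrist's pose just before it. There is no depth.
- robot.hand_in(): hands the job in; it is judged then, once.
The state is a dict: "time": time; "qpos": joint angles; "qvel": joint speeds; "joint_efforts": joint torques, N m; "tool_pos": TCP position; "tool_rot": TCP orientation; "contact_force": force on the tool from outside, world axes, zero at the start; "torque": the same for the moment, N m; "opening": finger opening in m; "grip_force": force on a finger pad.
Only numpy, scipy, OpenCV 4.12 (cv2) and the standard library are available. Lean on these libraries where they do the work, as an engineer would, in place of code of your own. Each camera call takes 0.05 s, during which the arm holds its last target. There are 200 camera calls.

TASK

The cash drawer on this stockroom counter has no handle: its catch is a flush square button hidden somewhere along the flat panel let into the top. Feel lightly across the panel with the closed fingertips, find the button and press it in so that the drawer springs out, then let the button come back up and take the hand away. Do not grasp, lift or shove anything that stands on or around the drawer, and do not lean hard on it.

Things in the scene. Friction and masses are not known exactly. Their poses are not given: they have to be found in the camera images.
- cashbox: Dark steel cash drawer housing, fixed to the counter: 260 mm deep (x), 440 wide (y), 110 high. Origin: centre of its underside. Its -x side is the front: there the grey drawer front (424 x 86 mm, no handle) sits almost flush and springs out along the housing's -x. The top is a dark rim 110 mm up around a window 100 (x) by 210 mm (y), whose floor is the flat grey panel.
- panel_mid (a point): Centre of the visible panel, on its surface, 55 mm in front (-x) of the housing's centre, 108 mm above the counter (2 mm below the rim). Axes as the housing's. The panel is rigid but for one square button of the same grey metal, 46 mm, in a 50 mm square hole with a thin dark seam, its face 2 mm below the panel; centre at x = 0 here, y anywhere from -55 to +55 mm.
- catch (a joint): How far the square button is pressed in (straight down), m: 0 at rest, 0.007 fully in. A spring resists with 1.6 N at first, 4.4 N fully in, and brings it back up. The drawer is let go at 0.004 to 0.005. Only fingertips wholly inside the 50 mm hole can press it; where it lies along the panel differs each time: look for the seam, or feel for the place that gives.
- drawer (a joint): How far the drawer is out of the housing, m: about 0 while latched, 0.06 sprung fully out. While latched it cannot be pulled out; a spring of about 3 N drives it once the catch is pressed.
- tape_roll: Bystander: cardboard-brown roll of tape lying flat on the rear part of the housing's top, diameter 100 mm, 48 mm high. Origin: centre of its underside.
- small_carton: Bystander: cardboard carton 70 x 100 x 45 mm (x, y, high) on the rear part of the housing's top. Origin: centre of its underside.
- screwdriver: Bystander: screwdriver lying beside the housing on its +y side, along its own x. Origin on its underside.
- spray_can: Bystander: can, diameter 60 mm, 150 mm high, beside the housing on its -y side. Origin: centre of its underside.
- bearing: Bystander: steel bearing ring lying flat, diameter 62 mm, 16 mm high, beside the housing's front corner on its -y side. Origin: centre of its underside.
- mug: Bystander: white mug, diameter 80 mm, 90 mm high, to the robot's left. Origin: centre of its underside.

How it is judged:
On the way:
1. the hidden button is found and pressed in at least 3 mm (value of joint catch above 0.003 m and value of joint drawer below 0.03 m).
At the end, for the whole second after the job is handed in: The drawer has sprung out at least 50 mm, the catch button is back up (within 1.5 mm), and every bystander is within 30 mm of where it stood (value of joint drawer above 0.05 m and value of joint catch below 0.0015 m and distance of each of tape_roll, small_carton, screwdriver, spray_can, bearing, mug from where it was at the start of the episode below 0.03 m); the robot touches nothing.
It fails at once if a bystander is lifted, carried or shoved more than 30 mm (distance of any of tape_roll, small_carton, screwdriver, spray_can, bearing, mug from where it was at the start of the episode above 0.03 m).
It fails at once if the hand leans on anything with more than 60 N (contact force between the fingers and anything else above 60 N).
It also fails if it takes over 64 s, if anything falls off the work surface, if the arm or the gripper's body presses on something with over 40 N, if the wrist force passes 120 N, or if a joint passes its speed limit or range.

## Working session

There is one attempt and no reset: what is moved stays moved. The work goes in short steps, Python scripts to look and compute and a tool call to move; the robot and the scene stay as the last step left them, time stands still between calls to the robot, and variables do not carry over. Pictures are saved under pics/ and viewed, at most 10 in all, crops included, and the job is handed in when it is done.

Besides the shell and the picture viewer there is one more tool, called after ">>>" as a command line: name --argument value ..., lists and objects as JSON in quotes. step_arm: Moves the arm, as the interface text tells. Its arguments: {"type":"object","properties":{"motion":{"type":"array"},"hand":{"type":"number"},"squeeze":{"type":"number"}},"required":["motion"]}

```bash
mkdir -p pics; python3 - <<'E'
from cell import robot
import cv2
s=robot.observe();print(s['time'],s['tool_pos'],s['tool_rot'],s['opening'])
for n in('top','scene'):
    c=robot.read_camera(n);cv2.imwrite(f'pics/{n}0.png',c['pixels'][:,:,::-1]);print(n,c['intrinsics'],c['xyz'],c['rotation'],c.keys())
E
```

```text
0.0 [ 0.14192351 -0.50504753  0.24302455] [-3.14000593e+00 -2.11379407e-04  2.73857628e-01] 0.09179286130159744
top [[418.48659094   0.         325.29213703]
 [  0.         418.48659094 195.94974095]
 [  0.           0.           1.        ]] [0.33336504 0.04283073 1.18352945] [ 0.19219925  0.02014423 -1.58449536] dict_keys(['pixels', 'intrinsics', 'xyz', 'rotation'])
scene [[373.98293892   0.         324.73750535]
 [  0.         373.98293892 199.76772482]
 [  0.           0.           1.        ]] [ 0.92578174 -0.37393984  1.01819737] [0.57030011 0.00750906 0.69818421] dict_keys(['pixels', 'intrinsics', 'xyz', 'rotation'])
```

View pics/top0.png

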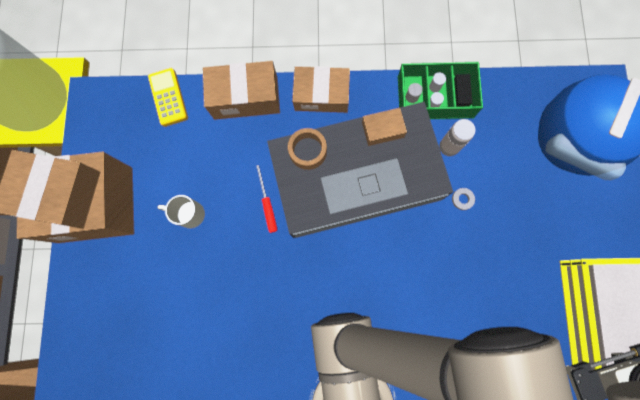

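View pics/scene0.png

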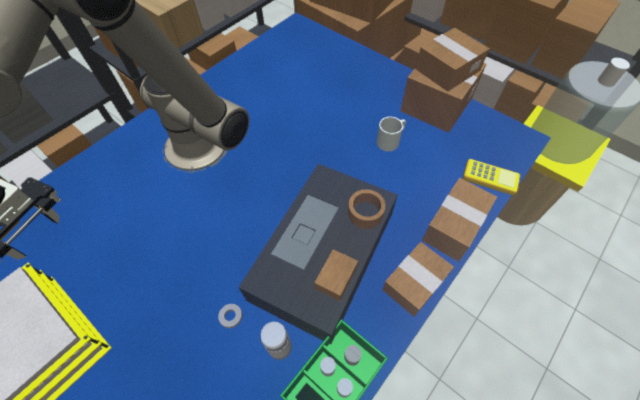

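Both views show the grey panel (top: about 322–408 by 159–213). The square seam is near (369,184) in top and (303,233) in scene.

```bash
cat > h.py <<'E'
import numpy as np
from scipy.spatial.transform import Rotation as Ro
def cast(c,uv,z):
    K=c['intrinsics'];R=Ro.from_euler('xyz',c['rotation']).as_matrix()
    d=np.linalg.inv(K)@[uv[0],uv[1],1];d=R@(d*[1,-1,-1]);o=np.array(c['xyz'])
    return o+d*(z-o[2])/d[2]
E
python3 - <<'E'
from cell import robot
import cv2,numpy as np
from h import cast
for n,p,b in(('top',(345,195),(369,184)),('scene',(290,245),(303,233))):
    c=robot.read_camera(n);g=cv2.cvtColor(c['pixels'],cv2.COLOR_RGB2GRAY);hsv=cv2.cvtColor(c['pixels'],cv2.COLOR_RGB2HSV)
    v=int(g[p[1],p[0]]);m=((abs(g.astype(int)-v)<18)&(hsv[...,1]<70)).astype(np.uint8)
    m=cv2.morphologyEx(m,cv2.MORPH_OPEN,np.ones((3,3)))
    cs,_=cv2.findContours(m,cv2.RETR_EXTERNAL,cv2.CHAIN_APPROX_NONE)
    k=[q for q in cs if cv2.pointPolygonTest(q,p,False)>=0]
    k=max(k,key=cv2.contourArea)
    q=np.array([cast(c,x[0],.108)[:2] for x in k],np.float32);r=cv2.minAreaRect(q)
    print(n,v,r,cv2.contourArea(k))
    bh=cv2.morphologyEx(g,cv2.MORPH_BLACKHAT,np.ones((5,5)))
    w=np.zeros_like(g);cv2.drawContours(w,[k],-1,1,-1);w=cv2.erode(w,np.ones((7,7)))
    ys,xs=np.where((bh>8)&(w>0))
    s=np.array([cast(c,x,.108)[:2] for x in zip(xs,ys)],np.float32)
    print(len(s),cv2.minAreaRect(s), cast(c,b,.107))
E
```

```text
top 160 ((0.5694289207458496, -0.03971046209335327), (0.09732099622488022, 0.20835521817207336), 13.36275577545166) 2758.0
164 ((0.5726629495620728, -0.05193646624684334), (0.05456848815083504, 0.054287683218717575), 13.332829475402832) [ 0.57317015 -0.05375828  0.107     ]
scene 132 ((0.5668357610702515, -0.03930044174194336), (0.09797540307044983, 0.20788121223449707), 13.417943954467773) 2286.0
126 ((0.5703639388084412, -0.052548885345458984), (0.053708404302597046, 0.05402427166700363), 13.95644760131836) [ 0.56856715 -0.0515714   0.107     ]
```

>>> step_arm --motion '[[[0.9,-0.53,0],0.04],[[1.8,-1.06,0],0.04],[[2.7,-1.6,0],0.04],[[3.6,-2.13,0],0.04],[[4.5,-2.67,0],0.04],[[5.4,-3.2,0],0.04],[[6.3,-3.74,0],0.04],[[7.2,-4.27,0],0.04],[[8.1,-4.8,0],0.04],[[8.93,-5.33,0],0.04]]' --hand 255

```text
time: 1.45
tool_pos: [0.5726, -0.051, 0.2436]
tool_rot: [3.141, 0.0, 0.234]
contact_force: [0.6, -0.7, -0.3]
opening: 0.0006
grip_force: 0.0
```

>>> step_arm --motion '[[[0,0,0],0],[[0,0,0],0],[[0,0,0],0]]'

```text
time: 1.82
tool_pos: [0.5706, -0.0538, 0.2438]
tool_rot: [3.141, 0.0, 0.232]
contact_force: [0.8, -1.2, -0.2]
opening: 0.0003
grip_force: 0.0
```

```bash
python3 - <<'E'
from cell import robot
import cv2
s=robot.observe();print(s['time'],s['tool_pos'],s['tool_rot'],s['opening'],s['contact_force'])
c=robot.read_camera('wrist');cv2.imwrite('pics/w1.png',c['pixels'][:,:,::-1]);print(c['intrinsics'],c['T_tool_cam'])
E
```

```text
1.825 [ 0.57064748 -0.05383533  0.24378192] [3.14134105e+00 4.43521824e-04 2.32163853e-01] 0.0002637935517103028 [ 0.75602047 -1.19172304 -0.17201326]
[[324.43510346   0.         317.96333442]
 [  0.         324.43510346 195.50374616]
 [  0.           0.           1.        ]] [[-4.83232777e-04  9.57935354e-01  2.86983664e-01  7.67374962e-02]
 [ 9.99999482e-01  7.20063199e-04 -7.19697652e-04 -2.90619981e-04]
 [-8.96070200e-04  2.86983168e-01 -9.57935206e-01 -1.40569887e-01]
 [ 0.00000000e+00  0.00000000e+00  0.00000000e+00  1.00000000e+00]]
```

View pics/w1.png

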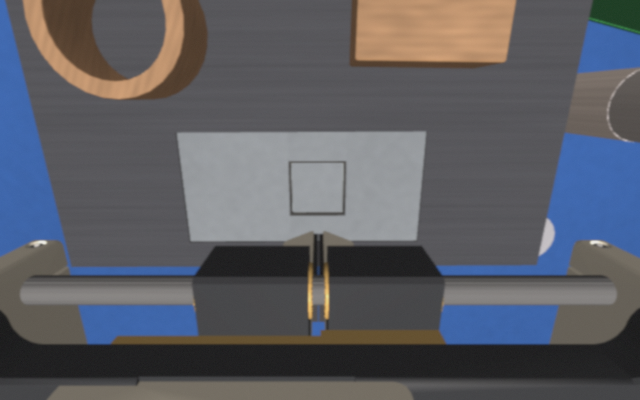

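The wrist view shows the closed fingertips near (318,240). The seam square spans about (290..345, 161..214), and it is aligned with the tool axes.

```bash
python3 - <<'E'
from cell import robot
import numpy as np
s=robot.observe();c=robot.read_camera('wrist');K=c['intrinsics'];T=c['T_tool_cam']
zt=s['tool_pos'][2]-.108
for uv in((290,161.5),(345,161.5),(345,214),(291,214),(178,132),(426,131),(417,240),(191,241)):
    d=np.linalg.inv(K)@[*uv,1];d=T[:3,:3]@(d*[1,-1,-1]);o=T[:3,3];print(uv,(o+d*(zt-o[2])/d[2]).round(4))
print(s['tool_pos'])
E
```

```text
(290, 161.5) [ 0.0245 -0.0242  0.1359]
(345, 161.5) [0.0245 0.0233 0.1359]
(345, 214) [-0.0236  0.0244  0.1359]
(291, 214) [-0.0236 -0.0245  0.1359]
(178, 132) [ 0.0497 -0.1176  0.1359]
(426, 131) [0.0504 0.0907 0.1359]
(417, 240) [-0.0493  0.0918  0.1359]
(191, 241) [-0.0501 -0.118   0.1359]
[ 0.5706919  -0.05391348  0.24391943]
```

Already centred on the button to within 1 mm, so I'll descend.

>>> step_arm --motion '[[[0,0,0.5],0],[[0,0,1.0],0],[[0,0,1.4],0],[[0,0,1.7],0],[[0,0,1.8],0],[[0,0,1.85],0],[[0,0,1.85],0],[[0,0,1.85],0]]'

```text
time: 2.92
tool_pos: [0.5717, -0.0528, 0.1334]
tool_rot: [3.141, -0.001, 0.234]
contact_force: [0.2, 0.0, -0.0]
opening: 0.0009
grip_force: 0.0
```

>>> step_arm --motion '[[[0,0,0.03],0],[[0,0,0.06],0],[[0,0,0.09],0],[[0,0,0.12],0],[[0,0,0.15],0],[[0,0,0.17],0],[[0,0,0.18],0],[[0,0,0.18],0]]'

```text
time: 3.92
tool_pos: [0.5714, -0.0527, 0.1221]
tool_rot: [3.141, -0.0, 0.234]
contact_force: [-0.3, 0.3, 3.7]
opening: 0.0005
grip_force: 1.7
```

>>> step_arm --motion '[[[0,0,0.02],0],[[0,0,0.03],0],[[0,0,0.03],0],[[0,0,0.03],0]]'

```text
time: 4.42
tool_pos: [0.5714, -0.0527, 0.1201]
tool_rot: [3.141, 0.0, 0.234]
contact_force: [-2.0, 0.2, 4.4]
opening: 0.0006
grip_force: 1.9
```

```bash
python3 - <<'E'
from cell import robot
import cv2
s=robot.observe();print(s['time'],s['tool_pos'],s['contact_force'])
c=robot.read_camera('scene');cv2.imwrite('pics/s2.png',cv2.resize(c['pixels'][130:350,200:440,::-1],None,fx=2.5,fy=2.5))
E
```

```text
4.425 [ 0.57135357 -0.0527244   0.12009016] [-1.98732712  0.17977312  4.3536814 ]
```

View pics/s2.png

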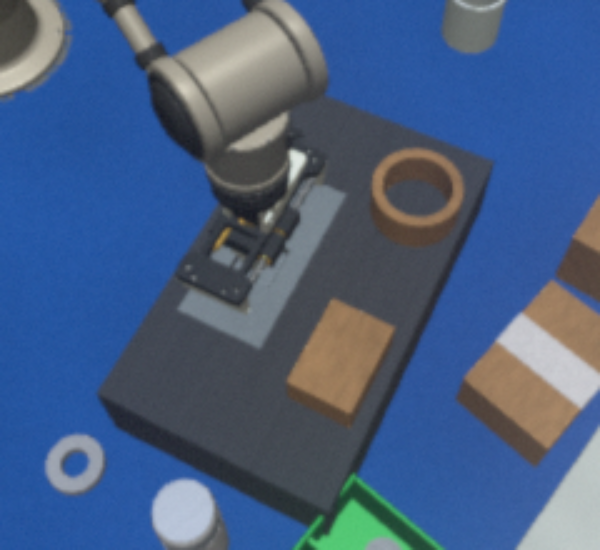

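The scene view shows the tips on the button, but the front face is hidden from this side. I'll check from the top camera.

```bash
python3 - <<'E'
from cell import robot
import cv2
c=robot.read_camera('top');cv2.imwrite('pics/t2.png',cv2.resize(c['pixels'][90:290,240:480,::-1],None,fx=2.5,fy=2.5))
E
```

```text
(no output)
```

View pics/t2.png

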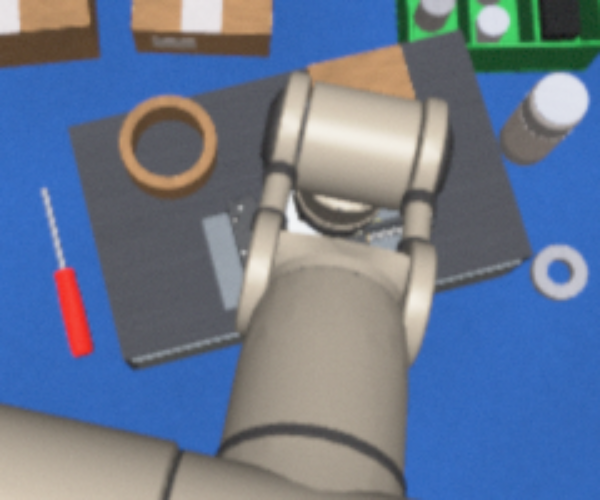

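The top view shows the front edge still flush, from (130,362) to (525,258), so the drawer is still latched. I'll press a little further.

>>> step_arm --motion '[[[0,0,0.01],0],[[0,0,0.02],0],[[0,0,0.03],0],[[0,0,0.03],0],[[0,0,0.03],0],[[0,0,0.03],0]]'

```text
time: 5.28
tool_pos: [0.5714, -0.0527, 0.1183]
tool_rot: [3.142, 0.0, 0.234]
contact_force: [-1.2, -0.1, 2.8]
opening: 0.0003
grip_force: 1.6
```

```bash
python3 - <<'E'
from cell import robot
import cv2
s=robot.observe();print(s['time'],s['tool_pos'],s['contact_force'])
c=robot.read_camera('top');cv2.imwrite('pics/t3.png',cv2.resize(c['pixels'][90:290,240:480,::-1],None,fx=2.5,fy=2.5))
E
```

```text
5.275 [ 0.57135662 -0.05269398  0.11829436] [-1.16093449 -0.05701532  2.77290022]
```

View pics/t3.png

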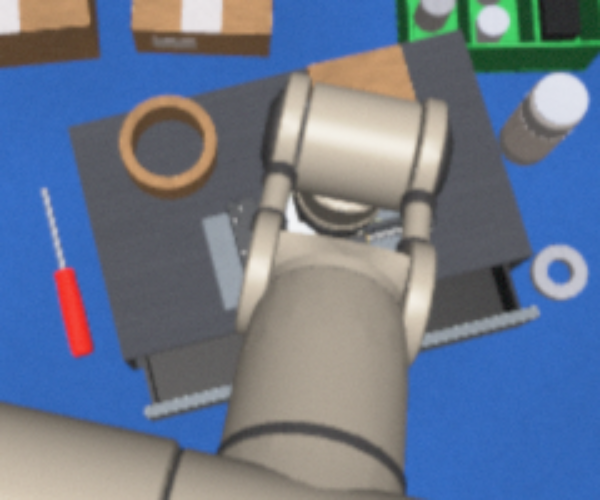

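The drawer has sprung out; its front edge now runs from (150,410) to (538,313) and it clears the bearing. I'll lift straight up.

>>> step_arm --motion '[[[0,0,-0.1],0],[[0,0,-0.3],0],[[0,0,-0.7],0],[[0,0,-1.2],0],[[0,0,-1.7],0],[[0,0,-2.2],0],[[0,0,-2.4],0],[[0,0,-2.4],0],[[0,0,-2.4],0],[[0,0,-2.4],0]]'

```text
time: 6.58
tool_pos: [0.5709, -0.0526, 0.261]
tool_rot: [-3.141, 0.002, 0.234]
contact_force: [-1.2, -0.1, 0.1]
opening: 0.0004
grip_force: 0.0
```

```bash
python3 - <<'E'
from cell import robot
import cv2
s=robot.observe();print(s['time'],s['tool_pos'],s['contact_force'])
c=robot.read_camera('top');w=robot.read_camera('wrist')
cv2.imwrite('pics/f.png',cv2.resize(cv2.vconcat([c['pixels'][70:290,:,::-1],w['pixels'][90:270,:,::-1]]),None,fx=1.25,fy=1.25))
E
```

```text
6.575 [ 0.57090415 -0.05262464  0.26103664] [-1.1738977  -0.11381169  0.09587139]
```

View pics/f.png

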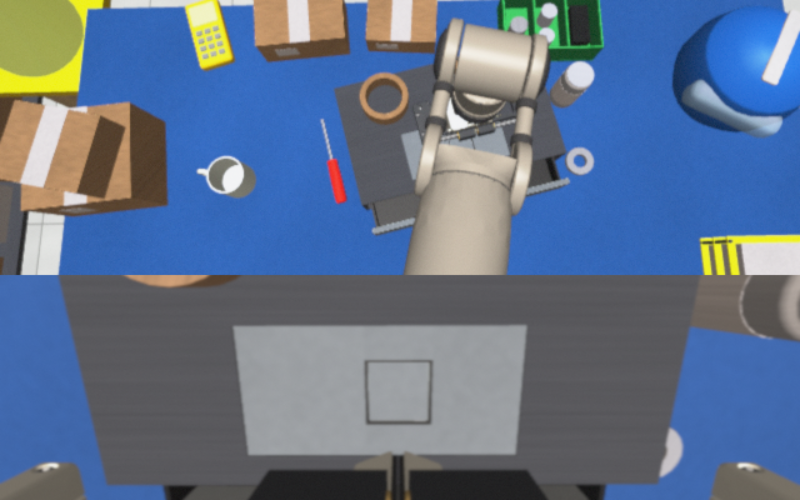

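The drawer is out, with its front edge from (375,230) to (568,182). The hand is clear and the bystanders have not moved.

```bash
python3 -c "
from cell import robot
print(robot.hand_in())"
```

```text
the job is handed in; nothing more can be done
None
```

I found the button by its seam and pressed it; the drawer sprang out, the hand lifted clear, and the job is handed in (no verdict was returned).

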